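Seat a tapered specimen holder in a notched taper socket

ROBOT

A 7-joint arm with a two-finger parallel gripper is mounted at the origin on a cart in front of the work surface, level with it; the furniture and walls round the work are solid. World frame = base frame: x ahead of the robot, y to its left, z up, the work surface at z = 0. Lengths are in mm, angles in rad, forces in N, time in s.
With the tool pointing down it reaches from about 425 to 925 mm from the base axis. Payload 6.8 kg.
Tool frame: the origin (TCP) lies midway between the tips of the shut fingers; the grasp point (between the pads) lies env.grasp_offset behind it (env.grasp_offset is the distance from the TCP to the grasp point, in mm); x points along the fingers, y is the direction in which the jaws open and shut, and the axes are right-handed (so a half turn about x gives the same grasp; the last joint's range is limited). The gripper opens to 85 mm and grips with 20 to 120 N. Pads are 22 mm wide; open, the fingers measure 114 mm over their backs; the gripper's body (76 mm by 85 mm) begins 54 mm behind the grasp point. The pads swing forward as they close: fully open they stand 13 mm farther back than shut.
Start: joints at [1.042, 0.477, 0.022, 1.555, -0.011, 1.109, -0.083], TCP at [275.742, -616.128, 207.008] pointing down, gripper open.
Joint ranges: [-2.96, 2.96], [-0.34, 2.1], [-1.41, 1.46], [0.24, 2.44], [-1.37, 4.51], [0.17, 1.92], [-2.96, 2.96]. Speed limits (rad/s): [2.39, 2.39, 3.14, 3.14, 3.14, 3.14, 3.14].

INTERFACE

Orientations are given as a unit quaternion [w, x, y, z].
In Python, from cell import env gives the robot as it stands.
- The arm moves only by the tool arm_command, never from a script. Its argument "commands" is a list that holds one entry, the list of rows, each a list of 7 numbers: the finger opening in cm, from 0 to 8.54, then the shift along the tool's x, y, z in cm, then the turn, a rotation vector about the tool's x, y, z in degrees. A call has 1 to 10 rows; each row shifts and turns the commanded pose from where the row before left it, along the tool's axes as they then stand; what a row does not reach is not made up. A row lasts 1/10 s, in which the tool goes at most 50 mm and 8.59 degrees, less where a joint would pass 70% of its speed; a pose out of reach is approached as far as the arm can. A call is refused whole if a number of a shift passes 5 or a number of a turn 8.59, either way. A call with a gripper value outside its range is refused whole. The fingers move at their own pace and stop on an object; "squeeze" is the grip in N (left out, the last holds). Time passes only in rows, so rows that do not move let the fingers close. It gives the time, the measured TCP pose, the force and the opening at its end, in the units of the state.
- env.state(): the state, without advancing time (a new reading comes with each control period).
- env.grab_frame(name): name is "side" or "top" or "wrist"; returns (picture, depth): 480x640x3 uint8, red, green, blue; 480x640 float32, mm along the optical axis (not along the pixel's ray), 0 where there is no reading.
- env.calibration(name): a dict with "camera_matrix" (3x3 intrinsics, pixels), "k1" (the pictures are not rectified: a ray, as slopes to the right and down, at radius r is drawn at 1 + k1 r^2 times it, then the intrinsics apply), "R" (3x3) and "t" (3): a world point X has camera coordinates R X + t; the wrist camera has in their place "mount" (4x4, takes a point from camera to tool coordinates, whose origin is the TCP and whose axes are the tool frame's). Camera axes: x right, y down, z forward; pixel columns grow to the right and rows downward; lengths in mm; the calibration is good to about 2 mm. A picture is of the moment at which its call begins: read the wrist's pose just before it. calibration takes no time and is no camera call.
- env.finish_job(): hands the job in, once; it reports no verdict.
The state is a dict: "time": time; "joints": joint angles; "qvel": joint speeds; "joint_efforts": joint torques, N m; "tcp_pos": TCP position; "tcp_rot": TCP orientation; "contact_force": force on the tool from outside, world axes, zero at the start; "torque": the same for the moment, N m; "grip_width": finger opening in mm.
Only numpy, scipy, OpenCV 4.12 (cv2) and the standard library are available. Lean on these libraries where they do the work, as an engineer would, in place of code of your own. Each camera call takes 0.05 s, during which the arm holds its last target. There are 200 camera calls.

TASK

Take the steel specimen holder out of its black parking pot and lower its tapered shank into the socket of the grey stand. Turn it gently under light downward pressure until its two side lugs drop into the notches of the rim, let it centre itself fully home in the taper, upright, and let go. Never push the holder against the stand with more than about 20 N, and do not disturb the eyepiece, the can or the specimen puck.

Things in the scene. Friction and masses are not known exactly. Their poses are not given: they have to be found in the camera images.
- holder_grip (a point): steel specimen holder, loose, 74 mm tall, 0.18 to 0.35 kg, upright in the pot at first: centre of its square grip, 28 x 28 x 28 mm, sides square to its x and y. z up along the holder, x along the line of its two lugs (a half turn makes no difference). Below the grip a round flange, radius 25 mm, 14 to 19 mm below this point; the holder's foot is 60 mm below this point
- holder_lugs (a point): same holder, on its axis level with the undersides of its two lugs, 26.5 mm below holder_grip. The lugs stick out to radius 30 mm along +x and -x, 6 mm wide, 6 mm high upward from here. Below is the tapered shank: radius 21 mm here, down to 9 mm at the flat foot 33.5 mm below
- pot: black plastic parking pot, fixed, 80 mm wide at the foot, 54 mm wide above, 36 mm high, with a tapered bore that matches the shank; origin at the centre of its underside. The holder's grip centre is 70 mm above this origin when parked
- socket_mouth (a point): centre of the socket's mouth, level with its rim top, 57.5 mm above the bench; z up, x and y along the stand's sides. Lugs riding on the rim: holder_grip is 26.5 mm above this point, loose sideways by about 2 mm. Lugs in the notches and shank home in the taper: 20.5 mm above it, 6 mm lower, lug tops flush with the rim. Smooth, low-friction taper
- stand: fixed stand: grey foot plate 124 x 124 x 12 mm, origin at its underside centre; aluminium socket 68 mm wide on it. Its rim ring (radius 23 to 34 mm, 7.5 mm deep) has two opposite notches 20 degrees wide, the lugs have 0.05 rad to spare each way. Their line lies up to 0.45 rad either way from the stand's x axis, new each time, not measured: found by feel. The ring does not turn
- eyepiece_mid (a point): bystander: loose black eyepiece, round, 35 mm wide, 41 mm high; centre
- small_can_mid (a point): bystander: loose round can with a black screw cap, 38 mm wide, 56 mm high; centre
- puck_mid (a point): bystander: loose flat brown specimen puck, 32 mm wide, 16 mm high; centre
Not all that is in view belongs to the job. What is meant by the part that bears holder_grip is not orange or yellow, and is the larger of those in its own colour.

How it is judged (in metres and radians):
On the way:
1. the holder is lifted clear of the pot (z of holder_grip in the frame of pot above 0.11 m), for 0.1 s.
At the end, for the whole second after the job is handed in: The holder stands in the stand's socket with its lugs in the notches: grip centre 18 to 22 mm above the mouth, within 2 mm of its axis, upright within 0.04 rad, at rest and released (horizontal distance between holder_grip and socket_mouth below 0.002 m and z of holder_grip in the frame of socket_mouth between 0.018 and 0.022 m and angle between holder_grip's own z axis and vertical below 0.04 rad and linear speed of holder below 0.01 m/s); the robot touches nothing.
It fails at once if the holder was pushed hard against the rim or mouth while not yet in the notches (over 30 N) (z of holder_grip in the frame of socket_mouth above 0.024 m and contact force between holder and stand above 30 N).
It fails at once if the holder was forced into the taper (normal forces on the taper over 80 N in sum, as from a push of about 25 N) (contact force between holder and stand above 80 N).
It fails at once if a bystander was moved by more than 25 mm (distance of any of eyepiece_mid, small_can_mid, puck_mid from where it was at the start of the episode above 0.025 m).
It also fails if it takes over 72 s, if anything falls off the work surface, if the arm or the gripper's body presses on something with over 40 N, if the wrist force passes 120 N, or if a joint passes its speed limit or range.

## Working session

There is one attempt and no reset: what is moved stays moved. The work goes in short steps, Python scripts to look and compute and a tool call to move; the robot and the scene stay as the last step left them, time stands still between calls to the robot, and variables do not carry over. Pictures are saved under pics/ and viewed, about 8 in all and at most 12, crops included, and the job is handed in when it is done.

Besides the shell and the picture viewer there is one more tool, called after ">>>" in YAML: its name, and indented under it one key for each argument. arm_command: Moves the arm, as the interface text tells. Its arguments: {"type":"object","properties":{"commands":{"type":"array","items":{"type":"array","items":{"type":"array","items":{"type":"number"}}}},"squeeze":{"type":"number"}},"required":["commands"]}

```bash
ls; mkdir -p pics; python3 - <<'E'
from cell import env
import cv2,numpy as np
print(env.state(), env.grasp_offset)
for n in ["top","side"]:
    p,d=env.grab_frame(n); c=env.calibration(n)
    print(n,c)
    np.savez(f"{n}0.npz",p=p,d=d)
    cv2.imwrite(f"pics/{n}0.png",p[:,:,::-1])
print(env.calibration("wrist"))
E
```

```text
pics
{'time': 0.0, 'joints': array([ 1.0418845 ,  0.47779791,  0.02237966,  1.5564591 , -0.0114953 ,
        1.10930111, -0.08310177]), 'qvel': array([ 0.00043182,  0.00035067, -0.00101138,  0.00119182, -0.00091986,
       -0.00026646, -0.00038793]), 'joint_efforts': array([-5.12943006e-04, -5.96452010e+01,  1.60787769e+00, -2.81195533e+01,
        1.24394751e-02,  9.34407057e-03,  7.05484652e-06]), 'tcp_pos': array([ 275.43541998, -615.54540166,  206.02477995]), 'tcp_rot': array([-0.14705841, -0.69132296, -0.14830027,  0.69170328]), 'contact_force': array([0.17798724, 0.54706483, 0.4812854 ]), 'torque': array([ 0.03064615, -0.01187085, -0.05999874]), 'grip_width': 85.35102986510132} 18.700000000000003
top {'camera_matrix': array([[459.62463431,   0.        , 317.81546104],
       [  0.        , 459.62463431, 253.38596247],
       [  0.        ,   0.        ,   1.        ]]), 'k1': -0.013312363336690785, 'R': array([[-0.11585762, -0.99325723, -0.00413419],
       [-0.96962557,  0.11400185, -0.216402  ],
       [ 0.21541416, -0.0210632 , -0.97629559]]), 't': array([ 40.36393248, 576.3
[... 287 characters left out ...]
   [-0.37849416,  0.21884912, -0.89935934],
       [ 0.80303433, -0.40555862, -0.4366441 ]]), 't': array([244.94496358, 279.56350444, 478.49990373])}
{'camera_matrix': array([[381.09220808,   0.        , 319.41292162],
       [  0.        , 381.09220808, 239.15974505],
       [  0.        ,   0.        ,   1.        ]]), 'k1': 0.01474015797201754, 'mount': array([[-4.00956046e-05, -3.25707881e-01,  9.45470451e-01,
        -1.67972638e+02],
       [ 9.99999380e-01,  1.03917798e-03,  4.00397536e-04,
         8.49248299e-01],
       [-1.11292471e-03,  9.45469881e-01,  3.25707638e-01,
        -8.36187359e+01],
       [ 0.00000000e+00,  0.00000000e+00,  0.00000000e+00,
         1.00000000e+00]])}
```

View pics/top0.png

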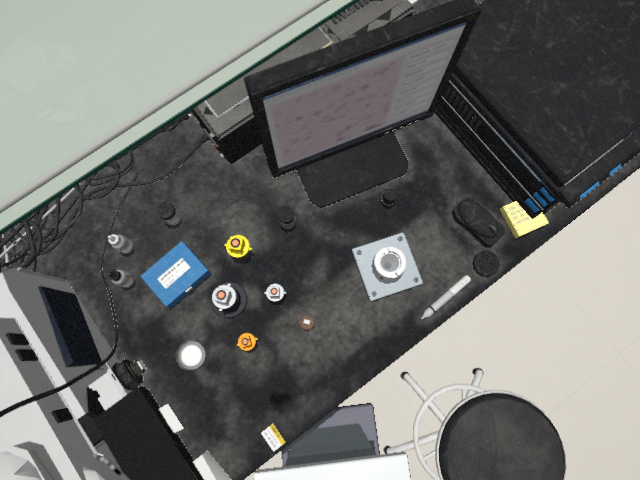

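View pics/side0.png

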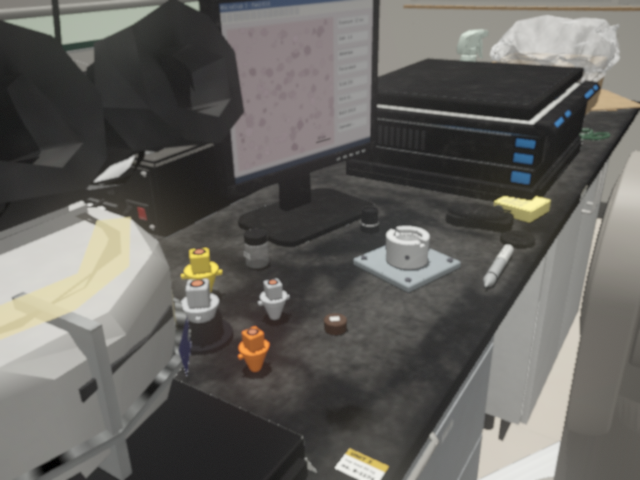

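Top view: yellow (237,245), orange (247,342), a small steel holder (275,292), and a larger steel holder in a black pot (225,297). The last one fits: not orange or yellow, the larger of the two steel ones, and in the pot. The stand is at (388,265), the puck at (306,323), the can at (287,218) and the eyepiece at (388,198). I'll confirm this in an enlarged crop and measure.

```bash
cat > h.py <<'E'
from cell import env
import cv2,numpy as np
from scipy.spatial.transform import Rotation as Ro
def cam(n,st=None):
    c=env.calibration(n)
    if n!="wrist": return c["camera_matrix"],c["k1"],np.array(c["R"]),np.array(c["t"])
    w,x,y,z=st["tcp_rot"]; T=np.eye(4); T[:3,:3]=Ro.from_quat([x,y,z,w]).as_matrix(); T[:3,3]=st["tcp_pos"]
    M=np.linalg.inv(T@c["mount"]); return c["camera_matrix"],c["k1"],M[:3,:3],M[:3,3]
def dist(k1): return np.array([k1,0,0,0,0.])
def ray(C,uv):
    K,k1,R,t=C
    p=cv2.undistortPoints(np.array([[uv]],float),K,dist(k1))[0,0]
    return -R.T@t, R.T@np.array([p[0],p[1],1])
def onz(C,uv,z):
    o,d=ray(C,uv); return o+d*(z-o[2])/d[2]
def proj(C,X):
    K,k1,R,t=C
    return cv2.projectPoints(np.array(X,float).reshape(-1,1,3),cv2.Rodrigues(R)[0],t,K,dist(k1))[0].reshape(-1,2)
E
python3 - <<'E'
from h import *
T=cam("top");S=cam("side")
for n,uv,z in [("holder",(224,294),84),("small",(275,290),60),("yellow",(236,243),84),("orange",(246,341),60),("stand",(388,263),57.5),("eye?",(388,197),41),("can",(286,215),56),("puck",(307,322),16),("eye?2",(168,212),41)]:
    X=onz(T,uv,z); print(n,X.round(),"side px",proj(S,X).round())
t=np.load("top0.npz")["p"];s=np.load("side0.npz")["p"]
a=cv2.resize(t[265:325,190:300],(790,430),interpolation=cv2.INTER_CUBIC)[:, :395]
a=cv2.resize(t[262:332,190:260],(400,400),interpolation=cv2.INTER_CUBIC)
b=cv2.resize(t[230:300,353:423],(400,400),interpolation=cv2.INTER_CUBIC)
cv2.imwrite("pics/crop1.png",np.hstack([a,b])[:,:,::-1])
E
```

```text
holder [511. 172.  84.] side px [[203. 282.]]
small [511.  71.  60.] side px [[275. 279.]]
yellow [614. 140.  84.] side px [[202. 246.]]
orange [413. 139.  60.] side px [[256. 327.]]
stand [ 540. -172.   58.] side px [[407. 236.]]
eye? [ 691. -197.   41.] side px [[369. 211.]]
can [672.  32.  56.] side px [[257. 234.]]
puck [440.  13.  16.] side px [[337. 319.]]
eye?2 [714. 291.  41.] side px [[ 88. 269.]]
```

View pics/crop1.png

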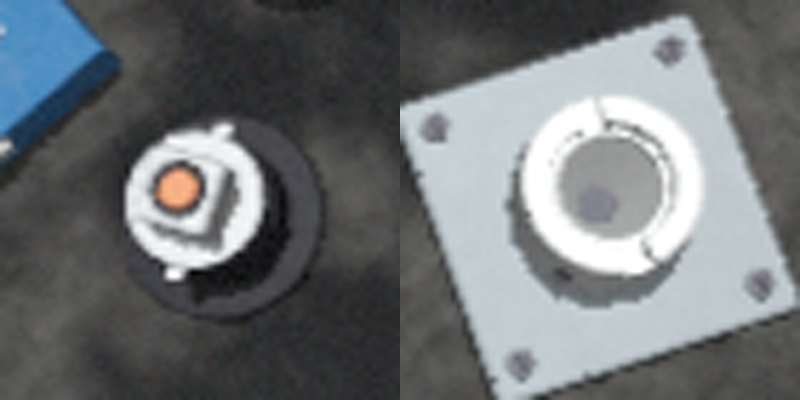

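The crop confirms it: the large steel holder sits in the pot with lugs at crop (222,130) and (175,272). The stand is rotated, and there are gap-like marks in its rim at crop (600,112) and (648,250).

```bash
cat >> h.py <<'E'
def axes(st):
    w,x,y,z=st["tcp_rot"]; return Ro.from_quat([x,y,z,w]).as_matrix()
def plan(pos,ydir=None):
    "shift in tool axes (cm) to pos, turn about tool x (deg) so that tool y lies along ydir (mod 180), tilt left"
    st=env.state(); A=axes(st)
    print("tcp",st["tcp_pos"].round(1),"F",st["contact_force"].round(1),"w",round(st["grip_width"],1),"t",st["time"])
    print("shift cm",(A.T@(np.array(pos)-st["tcp_pos"])/10).round(2))
    if ydir is not None:
        v=A.T@np.array([ydir[0],ydir[1],0.]); a=np.degrees(np.arctan2(v[2],v[1]))
        print("turn x deg",round((a+90)%180-90,1))
E
python3 - <<'E'
from h import *
st=env.state(); print(axes(st).round(3))
T=cam("top"); S=cam("side")
f=lambda u,v,x0,y0:(x0+u*.175,y0+v*.175)
l1=onz(T,f(222,130,190,262),49);l2=onz(T,f(175,272,190,262),49);print("lugs",l1,l2,"mid",(l1+l2)/2,np.linalg.norm(l1-l2),np.degrees(np.arctan2(*(l1-l2)[1::-1])))
c=[onz(T,f(u-400,v,353,230),12) for u,v in [(435,127),(670,50),(760,285),(520,365)]]
print(np.array(c).round(),np.mean(c,0)); e=c[1]-c[0]; print(np.degrees(np.arctan2(e[1],e[0])))
n=[onz(T,f(u-400,v,353,230),57.5) for u,v in [(600,112),(648,250)]];e=n[1]-n[0];print("notch?",n,np.linalg.norm(e),np.degrees(np.arctan2(e[1],e[0])))
plan([511,-120,260]);plan([511,172,260],(l1-l2)[:2])
# rim circle
m=onz(T,f(613-400,185,353,230),57.5);print("rim centre",m)
E
```

```text
[[-0.001  0.409 -0.913]
 [ 0.001 -0.913 -0.409]
 [-1.    -0.002  0.   ]]
lugs [534.75574852 167.56140267  49.        ] [484.40293374 188.59778674  49.        ] mid [509.57934113 178.07959471  49.        ] 54.57046280950921 -22.674182053217404
[[ 580. -120.   12.]
 [ 600. -216.   12.]
 [ 504. -236.   12.]
 [ 484. -139.   12.]] [ 542.18384681 -177.56554824   12.        ]
-78.25003327060557
notch? [array([ 569.16362264, -176.43019001,   57.5       ]), array([ 515.49816191, -186.2380173 ,   57.5       ])] 54.55433210591098 -169.64300148956977
tcp [ 275.5 -615.6  206.1] F [-0.5  1.   0.4] w 85.4 t 0.1
shift cm [ -5.33 -35.62 -41.74]
tcp [ 275.5 -615.6  206.1] F [-0.5  1.   0.4] w 85.4 t 0.1
shift cm [ -5.29 -62.28 -53.67]
turn x deg -43.2
rim centre [ 541.15690695 -177.08793832   57.5       ]
```

>>> arm_command:
  commands:
    - [[8.5,-0.3,-2.4,-3.8,0,0,0],[8.5,-0.3,-2.4,-3.8,0,0,0],[8.5,-0.3,-2.4,-3.8,0,0,0],[8.5,-0.3,-2.4,-3.8,0,0,0],[8.5,-0.3,-2.4,-3.8,0,0,0],[8.5,-0.3,-2.4,-3.8,0,0,0],[8.5,-0.3,-2.4,-3.8,0,0,0],[8.5,-0.3,-2.4,-3.8,0,0,0],[8.5,-0.3,-2.4,-3.8,0,0,0],[8.5,-0.3,-2.4,-3.8,0,0,0]]

```text
time: 1.1
tcp_pos: [525.0, -240.2, 236.9]
tcp_rot: [-0.148, -0.691, -0.148, 0.692]
contact_force: [0.9, -0.2, -0.0]
grip_width: 85.2
```

>>> arm_command:
  commands:
    - [[8.5,-0.2,-2.6,-4,0,0,0],[8.5,-0.2,-2.6,-4,0,0,0],[8.5,0,0,0,0,0,0],[8.5,0,0,0,0,0,0]]

```text
time: 1.5
tcp_pos: [576.6, -160.1, 240.5]
tcp_rot: [-0.149, -0.691, -0.149, 0.692]
contact_force: [-0.5, -0.8, 0.9]
grip_width: 84.9
```

```bash
python3 - <<'E'
from h import *
st=env.state(); p,d=env.grab_frame("wrist"); np.savez("w1.npz",p=p,d=d); 
print(st["tcp_pos"],axes(st).round(3),st["qvel"].round(3),st["joints"].round(2)); C=cam("wrist",st); print(proj(C,[[541,-177,57.5]]))
cv2.imwrite("pics/w1.png",p[:,:,::-1])
plan([511,172,260],(-.923,.386))
E
```

```text
[ 576.5949281  -160.12724013  240.48235147] [[-0.001  0.411 -0.911]
 [ 0.    -0.911 -0.411]
 [-1.    -0.001  0.001]] [ 0.039 -0.007  0.047  0.012  0.008  0.001  0.004] [ 0.32  0.33 -0.2   1.7   0.07  1.12 -1.04]
[[319.26421591 241.07201195]]
tcp [ 575.9 -162.   240.5] F [-0.9 -1.1 -0.3] w 85.5 t 1.55
shift cm [ -1.96 -33.14  -7.73]
turn x deg -43.2
```

View pics/w1.png

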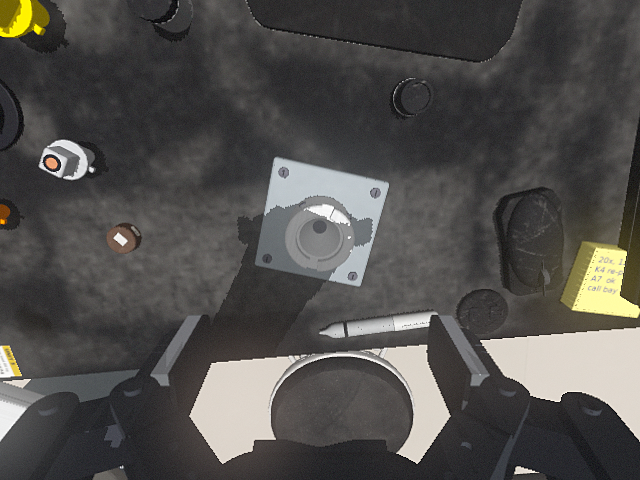

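The stand ring is at (319,240), where the top view predicted. The arm's shadow darkens it, so I'll brighten a crop to look for notches.

```bash
python3 - <<'E'
from h import *
z=np.load("w1.npz");p=z["p"][190:290,270:370]
q=cv2.resize(p,(600,600),interpolation=cv2.INTER_CUBIC).astype(float)
q=(255*(q/255)**.6).astype(np.uint8)
cv2.imwrite("pics/c2.png",q[:,:,::-1])
E
```

```text
(no output)
```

View pics/c2.png

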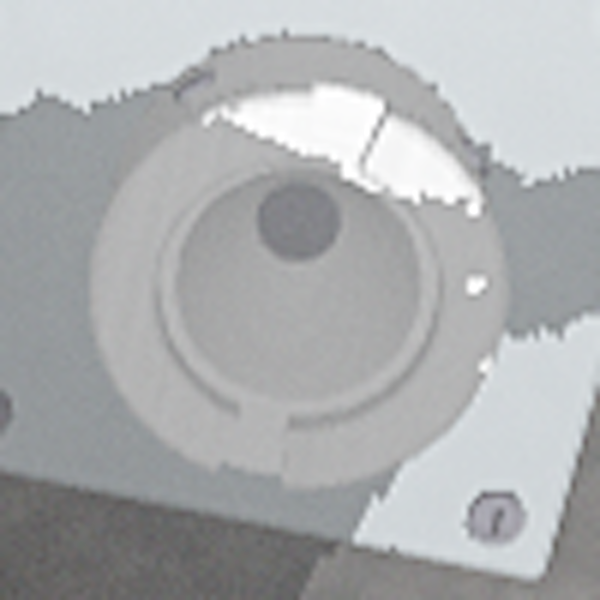

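>>> arm_command:
  commands:
    - [[8.5,-0.2,-3.7,-0.8,0,0,0],[8.5,-0.2,-3.7,-0.8,0,0,0],[8.5,-0.2,-3.7,-0.8,0,0,0],[8.5,-0.2,-3.7,-0.8,0,0,0],[8.5,-0.2,-3.7,-0.8,0,0,0],[8.5,-0.2,-3.7,-0.8,0,0,0],[8.5,-0.2,-3.7,-0.8,0,0,0],[8.5,-0.2,-3.7,-0.8,0,0,0],[8.5,-0.2,-3.6,-0.8,0,0,0],[8.5,0,0,0,0,0,0]]

```text
time: 2.55
tcp_pos: [505.0, 174.9, 259.4]
tcp_rot: [0.149, 0.691, 0.15, -0.691]
contact_force: [-0.1, 0.3, 0.1]
grip_width: 84.6
```

>>> arm_command:
  commands:
    - [[8.5,0,0,0,-8,0,0],[8.5,0,0,0,-8,0,0],[8.5,0,0,0,-8,0,0],[8.5,0,0,0,-8,0,0],[8.5,0,0,0,-8,0,0],[8.5,0,0,0,-3,0,0],[8.5,0,0,0,0,0,0],[8.5,0,0,0,0,0,0]]

```text
time: 3.35
tcp_pos: [506.8, 169.0, 258.8]
tcp_rot: [-0.39, -0.59, -0.389, 0.59]
contact_force: [1.4, 0.1, 0.4]
grip_width: 85.0
```

```bash
python3 - <<'E'
from h import *
st=env.state(); p,d=env.grab_frame("wrist"); np.savez("w2.npz",p=p,d=d); 
print(st["tcp_pos"],axes(st).round(3),st["qvel"].round(3),st["joints"].round(2)); C=cam("wrist",st); print(proj(C,[[511,172,84]]))
cv2.imwrite("pics/w2.png",p[:,:,::-1])
E
```

```text
[506.77165994 168.97744796 258.83204115] [[-0.     0.92  -0.393]
 [-0.001 -0.393 -0.92 ]
 [-1.     0.     0.001]] [-0.01  -0.001 -0.003 -0.004  0.001 -0.001 -0.001] [-0.02  0.24 -0.49  1.8   0.12  1.13 -0.96]
[[321.84314932 198.43541537]]
```

View pics/w2.png

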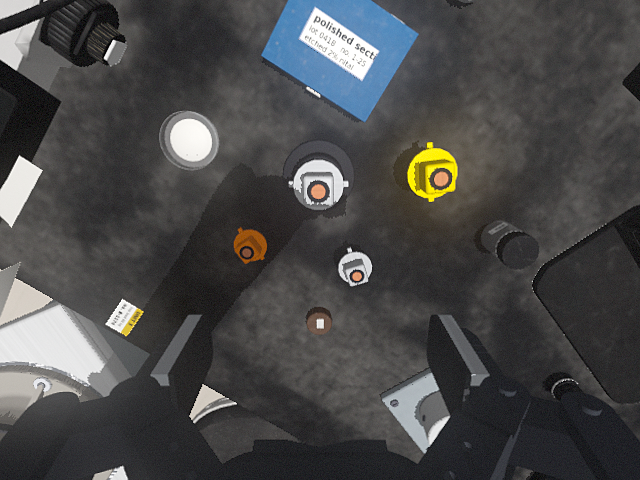

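c2 shows the notches faintly: the lower one between (240,405) and (288,425), and the upper one near (345,120). In w2 the holder's top spot is at (318,191) and its lugs are at (291,184) and (347,184).

```bash
python3 - <<'E'
from h import *
A=np.array([[-.001,.411,-.911],[0,-.911,-.411],[-1,-.001,.001]]);
# w1 camera: refined pose
def camp(R,pos):
    c=env.calibration("wrist");T=np.eye(4);U,_,V=np.linalg.svd(R);T[:3,:3]=U@V;T[:3,3]=pos
    M=np.linalg.inv(T@c["mount"]);return c["camera_matrix"],c["k1"],M[:3,:3],M[:3,3]
W1=camp(A,[576.3,-161,240.5])
f=lambda u,v:onz(W1,(270+u/6,190+v/6),57.5)
pts={"L":f(90,270),"R":f(508,270),"T":f(300,36),"B":f(300,490),"n1":f(255,443),"n2":f(350,100),"li":f(240,405),"lo":f(222,465),"ri":f(288,425),"ro":f(283,482),"up_r":f(385,105),"up_ri":f(362,168)}
c=(pts["L"]+pts["R"])/2; c2=(pts["T"]+pts["B"])/2; c[0]=(c[0]+c2[0])/2;c[1]=(c[1]+c2[1])/2
print("centre",c, "diam",np.linalg.norm(pts["L"]-pts["R"]),np.linalg.norm(pts["T"]-pts["B"]))
for k,v in pts.items(): e=(v-c)[:2]; print(k,v.round(1),"r",np.hypot(*e).round(1),"ang",np.degrees(np.arctan2(e[1],e[0])).round(1))
A2=np.array([[0,.92,-.393],[-.001,-.393,-.92],[-1,0,.001]])
W2=camp(A2,[506.8,169,258.8]); p=np.load("w2.npz")["p"]
hsv=cv2.cvtColor(p,cv2.COLOR_RGB2HSV);m=cv2.inRange(hsv,(3,70,120),(20,255,255));m[:150]=0;m[230:]=0;m[:,:280]=0;m[:,360:]=0
ys,xs=np.nonzero(m);print(len(xs),xs.mean(),ys.mean()); print("grip top centre",onz(W2,(xs.mean(),ys.mean()),84))
for z in(46.5,49.5):
  a=onz(W2,(291,184),z);b=onz(W2,(347,184),z);print("lugs",(a+b)/2,np.linalg.norm(a-b),np.degrees(np.arctan2(*(b-a)[1::-1])))
cv2.imwrite("pics/c3.png",cv2.resize(p[140:230,270:390],(800,600),interpolation=cv2.INTER_CUBIC)[:,:,::-1])
E
```

```text
centre [ 545.88548208 -175.65547508   57.5       ] diam 67.60475872796148 77.32183059913068
L [ 532.  -144.8   57.5] r 33.9 ang 114.2
R [ 559.9 -206.3   57.5] r 33.7 ang -65.5
T [ 581.1 -159.8   57.5] r 38.6 ang 24.3
B [ 510.6 -191.7   57.5] r 38.7 ang -155.5
n1 [ 515.3 -181.4   57.5] r 31.1 ang -169.4
n2 [ 575.  -171.2   57.5] r 29.4 ang 8.7
li [ 520.5 -176.4   57.5] r 25.4 ang -178.4
lo [ 509.4 -178.    57.5] r 36.5 ang -176.3
ri [ 520.5 -185.1   57.5] r 27.1 ang -159.7
ro [ 510.8 -188.5   57.5] r 37.4 ang -159.9
up_r [ 576.5 -176.6   57.5] r 30.6 ang -1.8
up_ri [ 565.7 -177.6   57.5] r 19.9 ang -5.7
178 317.80898876404495 191.14606741573033
grip top centre [510.28552676 179.66785675  84.        ]
lugs [511.01488153 178.68355103  46.5       ] 56.27310359754131 -23.069514682657605
lugs [511.24214038 179.21070408  49.5       ] 55.82906539174101 -23.069514682657598
```

View pics/c3.png

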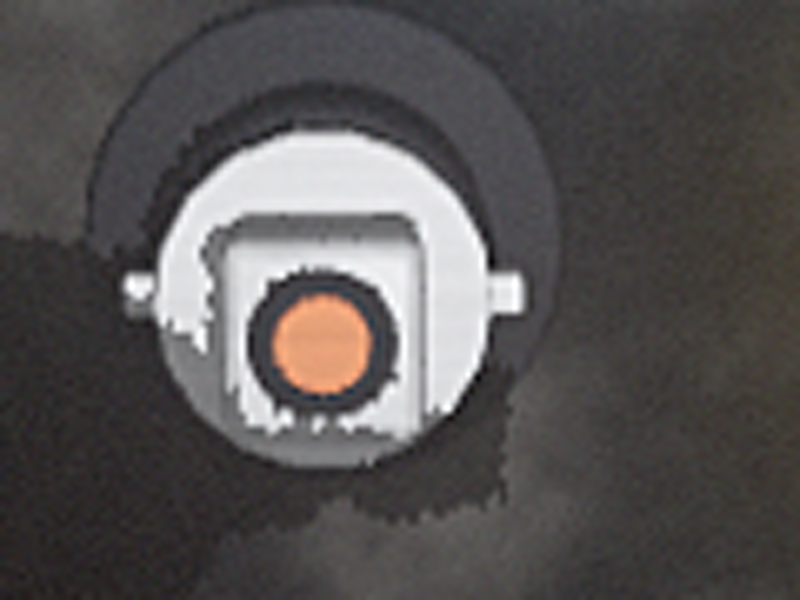

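The crop shows a clean square grip, with the lug line along the jaw direction. The stand centre is ≈(541.6,-177.6) and the notch hint is ≈10° in world. The holder is at (510.7,179.2) with lugs at -23.1°. Descending now.

>>> arm_command:
  commands:
    - [[8.5,1.5,0,-0.6,0,0,0],[8.5,3,0,-0.5,0,0,0],[8.5,3,0,0,0,0,0],[8.5,3,0,0,0,0,0],[8.5,3,0,0,0,0,0],[8.5,2,0,0,0,0,0],[8.5,0.5,0,0,0,0,0],[8.5,0,0,0,0,0,0],[8.5,0,0,0,0,0,0]]

```text
time: 4.3
tcp_pos: [511.3, 181.4, 99.7]
tcp_rot: [0.391, 0.59, 0.391, -0.589]
contact_force: [0.1, 0.5, 0.4]
grip_width: 85.1
```

```bash
python3 - <<'E'
from h import *
st=env.state(); p,d=env.grab_frame("wrist"); 
print(axes(st).round(3)); plan([510.7,179.2,60],(.92,-.392))
C=cam("wrist",st);hsv=cv2.cvtColor(p,cv2.COLOR_RGB2HSV);m=cv2.inRange(hsv,(3,70,100),(20,255,255))
n,l,s,c=cv2.connectedComponentsWithStats(m)
for i in range(1,n):
    if s[i,4]>60: print(s[i],c[i],onz(C,c[i],84).round(1))
cv2.imwrite("pics/w4.png",p[:,:,::-1])
E
```

```text
[[ 0.001  0.921 -0.389]
 [ 0.001 -0.389 -0.921]
 [-1.     0.001 -0.001]]
tcp [511.5 181.5 100. ] F [ 0.2  0.2 -0.3] w 85.1 t 4.35
shift cm [4.   0.01 0.24]
turn x deg 0.2
[506 189  15   9  65] [512.6        193.81538462] [615.5 184.5  84. ]
[514 240  28  28 525] [527.69333333 254.84      ] [615. 150.  84.]
[306 268  25  23 439] [318.11389522 279.23690205] [510.1 179.2  84. ]
[ 209  309   30   61 1206] [223.26368159 335.55887231] [448.1 168.   84. ]
[371 387  15  13 153] [378.07189542 393.05882353] [514.1  97.6  84. ]
[301 425  35  21 421] [318.25178147 434.51781473] [469.5  82.6  84. ]
```

>>> arm_command:
  commands:
    - [[8.5,1.5,-0.05,0.2,0,0,0],[8.5,1.5,0,0,0,0,0],[8.5,1.0,0,0,0,0,0],[8.5,0,0,0,0,0,0],[2,0,0,0,0,0,0],[2,0,0,0,0,0,0],[2,0,0,0,0,0,0],[2,0,0,0,0,0,0],[2,0,0,0,0,0,0],[2,0,0,0,0,0,0]]
  squeeze: 50

```text
time: 5.35
tcp_pos: [508.9, 180.0, 59.8]
tcp_rot: [-0.391, -0.589, -0.391, 0.589]
contact_force: [-4.5, 0.9, 7.5]
grip_width: 19.6
```

>>> arm_command:
  commands:
    - [[2,0,0,0,0,0,0],[2,0,0,0,0,0,0],[2,0,0,0,0,0,0],[2,0,0,0,0,0,0]]

```text
time: 5.75
tcp_pos: [509.0, 180.0, 59.8]
tcp_rot: [-0.391, -0.589, -0.391, 0.589]
contact_force: [-3.7, 0.0, 6.6]
grip_width: 20.0
```

```bash
python3 - <<'E'
from h import *
p,d=env.grab_frame("wrist"); s,_=env.grab_frame("side")
a=cv2.resize(p[180:420,200:440],(400,400));b=cv2.resize(s[200:400,130:330],(400,400),interpolation=cv2.INTER_CUBIC)
cv2.imwrite("pics/g1.png",np.hstack([a,b])[:,:,::-1])
E
```

```text
(no output)
```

View pics/g1.png

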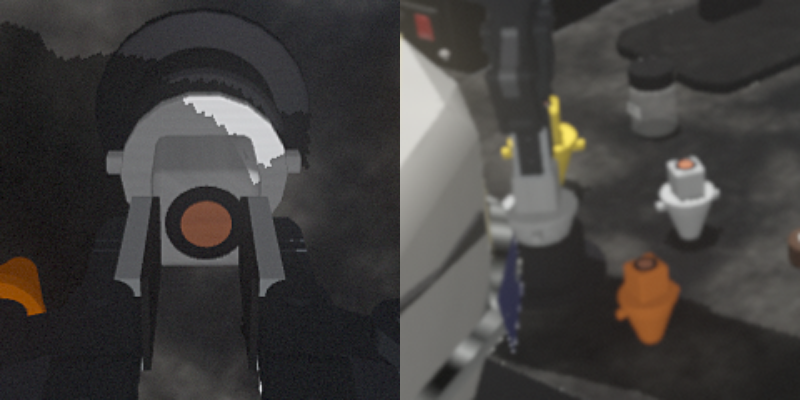

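The grip looks proper: spot centred between the pads, which lie on the square. The width reads 20 instead of 28, so I'll test with a lift.

>>> arm_command:
  commands:
    - [[2,-0.3,0,0,0,0,0],[2,-0.5,0,0,0,0,0],[2,-1,0,0,0,0,0],[2,-1.5,0,0,0,0,0],[2,-2,0,0,0,0,0],[2,-2.5,0,0,0,0,0],[2,-2.5,0,0,0,0,0],[2,0,0,0,0,0,0],[2,0,0,0,0,0,0]]

```text
time: 6.75
tcp_pos: [510.0, 179.3, 163.2]
tcp_rot: [0.391, 0.59, 0.39, -0.589]
contact_force: [0.2, 0.1, -0.1]
grip_width: 20.0
```

```bash
python3 - <<'E'
from h import *
st=env.state();print(st["contact_force"],st["torque"],st["grip_width"],st["tcp_pos"])
p,d=env.grab_frame("wrist"); s,_=env.grab_frame("side")
a=cv2.resize(p[180:420,200:440],(400,400));b=cv2.resize(s[140:340,130:330],(400,400),interpolation=cv2.INTER_CUBIC)
cv2.imwrite("pics/g2.png",np.hstack([a,b])[:,:,::-1])
np.savez("w5.npz",p=p,d=d)
plan([541.6,-177.6,170],(.985,.174))
E
```

```text
[ 0.15940894  0.10950033 -0.12665077] [ 0.02098863  0.00838795 -0.01522724] 20.048856509637158 [510.02053144 179.28182586 163.24922765]
tcp [509.  178.8 161.6] F [ 0.4 -0.1  0.4] w 19.8 t 6.85
shift cm [-0.82 16.87 31.57]
turn x deg -32.9
```

View pics/g2.png

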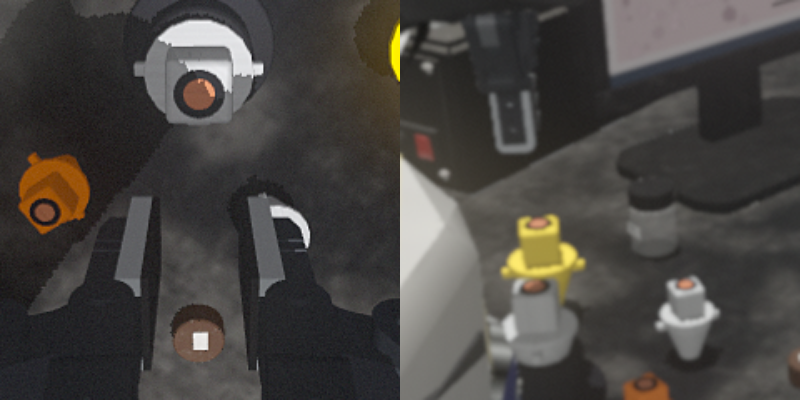

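The fingers closed to the commanded 20 mm on nothing, and the holder is still in the pot. In the wrist view the fingertips look about 28 mm short of the reported TCP. I'll check this against the side view.

```bash
python3 - <<'E'
from h import *
S=cam("side")
for z in (162,175,190,200): print(z,proj(S,[[509.5,179,z]]).round(1))
z=np.load("w5.npz");d=z["d"];print("gripper depths (cam z) at tip rows/cols")
for r in (299,303,310,320,340): print(r,[int(d[r,c]) for c in (278,282,286,290,294,350,354,358,362)])
print("holder spot depth",d[236,319], "expected z",)
st=env.state();C=cam("wrist",st);K,k1,R,t=C;print((R@np.array([510.3,179.3,84])+t).round(1))
E
```

```text
162 [[191.8 228.8]]
175 [[190.6 219.2]]
190 [[189.2 207.9]]
200 [[188.3 200.2]]
gripper depths (cam z) at tip rows/cols
299 [369, 153, 154, 153, 154, 154, 154, 154, 356]
303 [150, 151, 150, 152, 150, 150, 151, 150, 333]
310 [145, 146, 144, 146, 149, 146, 145, 145, 146]
320 [138, 139, 138, 140, 149, 138, 138, 139, 139]
340 [127, 126, 126, 129, 148, 127, 126, 126, 127]
holder spot depth 258.2331 expected z
[  0.6  -2.3 259. ]
```

The depth and side view agree: the real fingertips sit about 24 mm behind the reported TCP, so they closed on top of the grip, which also explains the 7 N upward reading. I'll reopen and go 23 mm deeper, stopping short first to check for contact.

>>> arm_command:
  commands:
    - [[8.5,0,0,0,0,0,0],[8.5,2,0,0,0,0,0],[8.5,2,0,0,0,0,0],[8.5,2,0,0,0,0,0],[8.5,2,0,0,0,0,0],[8.5,2,0,0,0,0,0],[8.5,1,0,0,0,0,0],[8.5,0.8,0,0,0,0,0],[8.5,0.6,0,0,0,0,0],[8.5,0,0,0,0,0,0]]

```text
time: 7.85
tcp_pos: [509.3, 179.2, 37.6]
tcp_rot: [-0.391, -0.589, -0.391, 0.589]
contact_force: [0.3, 0.9, -0.6]
grip_width: 85.0
```

>>> arm_command:
  commands:
    - [[4,0,0,0,0,0,0],[4,0,0,0,0,0,0],[4,0,0,0,0,0,0],[4,0,0,0,0,0,0],[2,0,0,0,0,0,0],[2,0,0,0,0,0,0],[2,0,0,0,0,0,0],[2,0,0,0,0,0,0]]
  squeeze: 40

```text
time: 8.65
tcp_pos: [509.7, 179.3, 38.3]
tcp_rot: [0.391, 0.589, 0.391, -0.589]
contact_force: [-0.6, -0.3, 4.8]
grip_width: 27.5
```

>>> arm_command:
  commands:
    - [[1,0,0,0,0,0,0],[1,0,0,0,0,0,0],[1,-0.3,0,0,0,0,0],[1,-0.7,0,0,0,0,0],[1,-1.5,0,0,0,0,0],[1,-2,0,0,0,0,0],[1,-2.5,0,0,0,0,0],[1,-2.5,0,0,0,0,0],[1,0,0,0,0,0,0],[1,0,0,0,0,0,0]]
  squeeze: 60

```text
time: 9.65
tcp_pos: [509.7, 179.2, 133.6]
tcp_rot: [0.391, 0.59, 0.391, -0.589]
contact_force: [-0.2, 0.1, -3.0]
grip_width: 26.7
```

```bash
python3 - <<'E'
from h import *
st=env.state();print(st["contact_force"],st["torque"],st["grip_width"],st["tcp_pos"])
p,d=env.grab_frame("wrist"); s,_=env.grab_frame("side")
a=cv2.resize(p[180:420,200:440],(400,400));b=cv2.resize(s[140:340,130:330],(400,400),interpolation=cv2.INTER_CUBIC)
cv2.imwrite("pics/g3.png",np.hstack([a,b])[:,:,::-1])
cv2.imwrite("w6.png",p)
C=cam("wrist",st);hsv=cv2.cvtColor(p,cv2.COLOR_RGB2HSV);m=cv2.inRange(hsv,(3,70,60),(20,255,255))
n,l,ss,c=cv2.connectedComponentsWithStats(m)
K,k1,R,t=C
for i in range(1,n):
    if ss[i,4]>150:
        z=d[int(c[i][1]),int(c[i][0])]; o,v=ray(C,c[i]); X=o+v*z
        print(c[i].round(1),z,"world",X.round(1),"tool",(axes(st).T@(X-st["tcp_pos"])).round(1))
plan([541.6,-177.6,150],(.985,.174))
E
```

```text
[-0.23448768  0.14765294 -2.95705326] [-0.07105087  0.06194399  0.03449567] 26.6943014972233 [509.65240503 179.21401011 133.61137548]
[470.4 250.5] 271.3615 world [604.  125.6  47.8] tool [ 86.  107.7  12.8]
[501.2 231.3] 237.10149 world [618.1 145.   76. ] tool [ 57.8 113.2 -10.6]
[531.5 233.2] 316.5753 world [666.   96.9   0.8] tool [132.9 175.9  15.1]
[224.5 309.2] 283.0249 world [422.8 152.8  50.8] tool [ 82.7 -69.9  58.2]
[319.3 342.8] 139.577 world [510.7 180.7 182. ] tool [-48.4   0.4  -1.8]
[319.  404.9] 352.21393 world [441.6  17.   18.2] tool [115.3   0.3 176. ]
tcp [508.6 178.7 132.1] F [-0.4  0.2 -3.1] w 27.0 t 9.75
shift cm [-1.77 16.9  31.54]
turn x deg -32.9
```

View pics/g3.png

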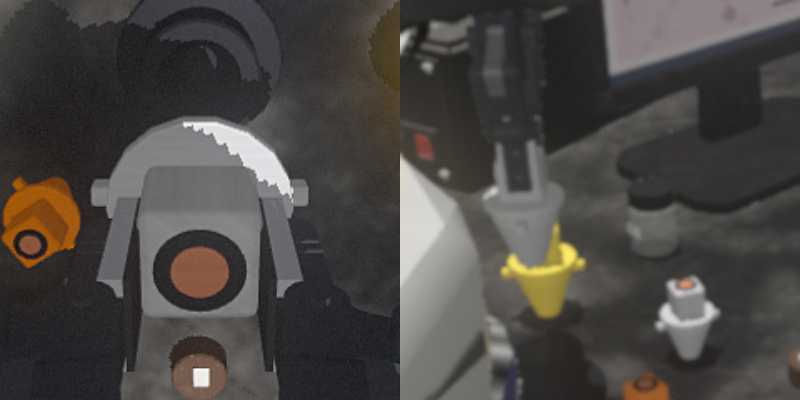

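The holder is held: ~3 N of weight, and the grip top is 48 mm above the TCP. Carrying it to the stand.

>>> arm_command:
  commands:
    - [[1,-0.3,0.9,1.5,0,0,0],[1,-0.3,1.6,3,0,0,0],[1,-0.3,1.9,3.5,0,0,0],[1,-0.3,1.9,3.5,0,0,0],[1,-0.3,1.9,3.5,0,0,0],[1,-0.3,1.9,3.5,0,0,0],[1,0,1.9,3.5,0,0,0],[1,0,1.9,3.5,0,0,0],[1,0,1.6,3,0,0,0],[1,0,1.1,2.5,0,0,0]]

```text
time: 10.75
tcp_pos: [540.8, -173.4, 149.4]
tcp_rot: [-0.39, -0.589, -0.391, 0.59]
contact_force: [-0.2, -0.3, -3.3]
grip_width: 26.9
```

>>> arm_command:
  commands:
    - [[1,0,0,0,-4,0,0],[1,0,0,0,-6,0,0],[1,0,0,0,-6,0,0],[1,0,0,0,-6,0,0],[1,0,0,0,-6,0,0],[1,0,0,0,-5,0,0],[1,0,0,0,0,0,0],[1,0,0,0,0,0,0],[1,0,0,0,0,0,0]]

```text
time: 11.65
tcp_pos: [541.5, -170.9, 150.5]
tcp_rot: [0.541, 0.454, 0.542, -0.455]
contact_force: [0.4, -0.1, -2.5]
grip_width: 26.9
```

```bash
python3 - <<'E'
from h import *
sts=[]
for i in range(3):
    st=env.state();sts.append(st["tcp_pos"]); p,d=env.grab_frame("wrist")
s,_=env.grab_frame("side");st["tcp_pos"]=np.mean(sts,0);print(np.array(sts).round(1),axes(st).round(3),st["joints"].round(2))
t,_=env.grab_frame("top")
cv2.imwrite("w7.png",p);cv2.imwrite("s7.png",s);cv2.imwrite("t7.png",t)
cv2.imwrite("pics/v7.png",np.hstack([cv2.resize(p[150:400,200:450],(400,400)),cv2.resize(s[120:300,320:500],(400,400),interpolation=cv2.INTER_CUBIC)])) if 0 else cv2.imwrite("pics/v7.png",np.hstack([cv2.resize(p[150:400,200:450],(400,400)),cv2.resize(s[120:300,320:500],(400,400),interpolation=cv2.INTER_CUBIC)])[:,:,::-1])
C=cam("wrist",st);print("pred rim in wrist",proj(C,[[541.6,-177.6,57.5]]))
plan([541.6,-177.6,125],(.985,.174))
E
```

```text
[[ 541.5 -170.9  150.5]
 [ 541.6 -170.8  150.6]
 [ 541.7 -170.8  150.8]] [[-0.     0.985  0.175]
 [ 0.     0.175 -0.985]
 [-1.    -0.    -0.   ]] [ 0.57  0.4  -0.47  1.85  0.22  0.94  0.17]
pred rim in wrist [[317.92483916 238.91237503]]
tcp [ 541.9 -170.8  151. ] F [ 0.8  1.  -2.4] w 26.7 t 11.9
shift cm [ 2.6  -0.14  0.66]
turn x deg 0.1
```

View pics/v7.png

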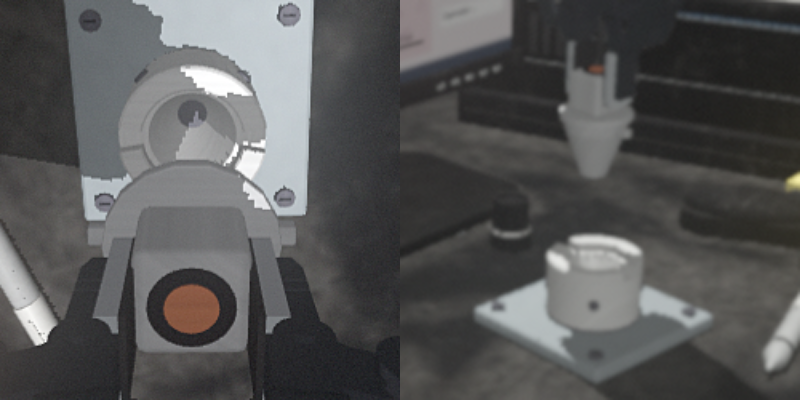

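v7 shows one edge of each notch: left at crop (128..148,152), right at (243..268,146), with the ring centre near (193,133). I'll cast these for an angle.

```bash
python3 - <<'E'
from h import *
st=env.state();st["tcp_pos"]=np.array([541.6,-170.8,150.6]);C=cam("wrist",st)
f=lambda u,v:onz(C,(200+u/1.6,150+v/1.6),57.5)[:2]
L,R=f(118,130),f(268,130);print("LR",L,R,np.hypot(*(L-R)),(L+R)/2)
a,b=f(128,154),f(264,144);e=b-a;print("edge tilt line",np.degrees(np.arctan2(e[1],e[0])))
c=np.array([541.6,-177.6])
for q in(a,b,f(148,150),f(243,148)): e=q-c;print(np.hypot(*e),np.degrees(np.arctan2(e[1],e[0])))
p=cv2.imread("w7.png");g=cv2.cvtColor(p,cv2.COLOR_BGR2GRAY).astype(float)
# polar unwrap at r=29: intensity vs angle
for r in (26,29,32):
    th=np.radians(np.r_[-20:46:2,160:226:2]);X=np.c_[c[0]+r*np.cos(th),c[1]+r*np.sin(th),np.full(len(th),57.5)]
    uv=proj(C,X);v=cv2.remap(g.astype(np.float32),uv[:,0].astype(np.float32)[None],uv[:,1].astype(np.float32)[None],cv2.INTER_LINEAR)[0]
    print(r,list(zip(np.degrees(th).round().astype(int)[:33],v[:33].astype(int))));print("   ",list(zip(np.degrees(th).round().astype(int)[33:]-180,v[33:].astype(int))))
E
```

```text
LR [ 509.33292602 -177.43158236] [ 575.70914816 -165.54503919] 67.43213457881969 [ 542.52103709 -171.48831078]
edge tilt line 14.616964854013807
28.19327078929519 -158.32345829872145
34.17212883606243 8.797276862483004
18.834292215536085 -158.52864092429883
24.853416145489884 3.8428725426422474
26 [(np.int64(-20), np.int64(218)), (np.int64(-18), np.int64(253)), (np.int64(-16), np.int64(250)), (np.int64(-14), np.int64(249)), (np.int64(-12), np.int64(247)), (np.int64(-10), np.int64(246)), (np.int64(-8), np.int64(243)), (np.int64(-6), np.int64(245)), (np.int64(-4), np.int64(247)), (np.int64(-2), np.int64(246)), (np.int64(0), np.int64(248)), (np.int64(2), np.int64(194)), (np.int64(4), np.int64(132)), (np.int64(6), np.int64(111)), (np.int64(8), np.int64(213)), (np.int64(10), np.int64(254)), (np.int64(12), np.int64(199)), (np.int64(14), np.int64(143)), (np.int64(16), np.int64(148)), (np.int64(18), np.int64(149)), (np.int64(20), np.int64(150)), (np.int64(22), np.int64(148)), (np.int64(24), np.int64(149)), (np.int64(26), np.int64(149)), (np.int64(28), np.int64(148)), (np.int64(30), np.int64(
[... 4666 characters left out ...]
64(0), np.int64(140)), (np.int64(2), np.int64(139)), (np.int64(4), np.int64(129)), (np.int64(6), np.int64(126)), (np.int64(8), np.int64(122)), (np.int64(10), np.int64(116)), (np.int64(12), np.int64(111)), (np.int64(14), np.int64(108)), (np.int64(16), np.int64(111)), (np.int64(18), np.int64(115)), (np.int64(20), np.int64(122)), (np.int64(22), np.int64(123)), (np.int64(24), np.int64(122)), (np.int64(26), np.int64(121)), (np.int64(28), np.int64(121)), (np.int64(30), np.int64(124)), (np.int64(32), np.int64(120)), (np.int64(34), np.int64(117)), (np.int64(36), np.int64(113)), (np.int64(38), np.int64(151)), (np.int64(40), np.int64(170)), (np.int64(42), np.int64(167)), (np.int64(44), np.int64(153))]
```

Wall marks at 2.5° and 18.5° put the notch centre at ≈10.5°. The tool yaw is 10.0°. Descending in stages.

>>> arm_command:
  commands:
    - [[1,1,-0.05,0.4,-0.5,0,0],[1,2,0,0.35,0,0,0],[1,2,0,0,0,0,0],[1,1,0,0,0,0,0],[1,1,0,0,0,0,0],[1,0.7,0,0,0,0,0],[1,0.5,0,0,0,0,0],[1,0,0,0,0,0,0]]

```text
time: 12.7
tcp_pos: [542.6, -178.3, 68.7]
tcp_rot: [0.544, 0.452, 0.544, -0.452]
contact_force: [0.1, 0.3, -3.2]
grip_width: 26.7
```

>>> arm_command:
  commands:
    - [[1,0.3,0,0,0,0,0],[1,0.3,0,0,0,0,0],[1,0.1,0,0,0,0,0],[1,0,0,0,0,0,0],[1,0,0,0,0,0,0]]

```text
time: 13.2
tcp_pos: [542.8, -178.4, 62.1]
tcp_rot: [0.544, 0.452, 0.544, -0.452]
contact_force: [0.1, -0.5, -2.6]
grip_width: 26.6
```

>>> arm_command:
  commands:
    - [[1,0.2,0,0,0,0,0],[1,0.2,0,0,0,0,0],[1,0.2,0,0,0,0,0],[1,0,0,0,0,0,0],[1,0,0,0,0,0,0]]

```text
time: 13.7
tcp_pos: [542.6, -178.4, 55.9]
tcp_rot: [0.544, 0.452, 0.544, -0.452]
contact_force: [0.2, -0.6, -3.5]
grip_width: 26.9
```

>>> arm_command:
  commands:
    - [[1,0.1,0,0,0,0,0],[1,0.1,0,0,0,0,0],[1,0.05,0,0,0,0,0],[1,0,0,0,0,0,0],[1,0,0,0,0,0,0]]

```text
time: 14.2
tcp_pos: [542.7, -178.4, 53.5]
tcp_rot: [0.544, 0.452, 0.544, -0.452]
contact_force: [-0.0, 0.9, -3.4]
grip_width: 26.8
```

>>> arm_command:
  commands:
    - [[1,0.1,0,0,0,0,0],[1,0,0,0,0,0,0],[1,0.05,0,0,0,0,0],[1,0,0,0,0,0,0]]

```text
time: 14.6
tcp_pos: [542.6, -178.3, 51.9]
tcp_rot: [0.544, 0.452, 0.544, -0.452]
contact_force: [0.3, 0.2, -2.8]
grip_width: 26.9
```

>>> arm_command:
  commands:
    - [[1,0.05,0,0,0,0,0],[1,0,0,0,0,0,0],[1,0.05,0,0,0,0,0],[1,0,0,0,0,0,0]]

```text
time: 15.0
tcp_pos: [542.7, -178.3, 50.9]
tcp_rot: [0.544, 0.452, 0.544, -0.452]
contact_force: [0.3, 1.0, -3.2]
grip_width: 26.8
```

Past the nominal rim level (TCP ~52) with no contact yet. Going on in small steps.

>>> arm_command:
  commands:
    - [[1,0.05,0,0,0,0,0],[1,0,0,0,0,0,0],[1,0.05,0,0,0,0,0],[1,0,0,0,0,0,0]]

```text
time: 15.4
tcp_pos: [542.7, -178.1, 50.0]
tcp_rot: [0.544, 0.452, 0.544, -0.452]
contact_force: [0.1, 1.2, -2.5]
grip_width: 27.0
```

>>> arm_command:
  commands:
    - [[1,0.05,0,0,0,0,0],[1,0,0,0,0,0,0],[1,0.05,0,0,0,0,0],[1,0,0,0,0,0,0]]

```text
time: 15.8
tcp_pos: [542.8, -177.9, 49.1]
tcp_rot: [0.544, 0.452, 0.544, -0.451]
contact_force: [-0.9, 3.7, -2.0]
grip_width: 26.8
```

A lateral force is building (+y), as the shank meets the taper. I'll ease toward it while lowering.

>>> arm_command:
  commands:
    - [[1,0,0,-0.08,0,0,0],[1,0.05,0,0,0,0,0],[1,0,0,0,0,0,0],[1,0,0,0,0,0,0]]

```text
time: 16.2
tcp_pos: [542.8, -177.6, 48.5]
tcp_rot: [0.544, 0.452, 0.544, -0.452]
contact_force: [0.7, 1.9, -1.5]
grip_width: 26.8
```

>>> arm_command:
  commands:
    - [[1,0.05,0,-0.03,0,0,0],[1,0,0,0,0,0,0],[1,0,0,0,0,0,0]]

```text
time: 16.5
tcp_pos: [542.7, -177.5, 48.0]
tcp_rot: [0.544, 0.452, 0.544, -0.452]
contact_force: [0.6, 0.7, -1.6]
grip_width: 26.5
```

>>> arm_command:
  commands:
    - [[1,0.05,0,-0.03,0,0,0],[1,0,0,0,0,0,0],[1,0.05,0,0,0,0,0],[1,0,0,0,0,0,0]]

```text
time: 16.9
tcp_pos: [542.8, -177.0, 47.1]
tcp_rot: [0.544, 0.452, 0.544, -0.451]
contact_force: [2.2, 1.1, -1.5]
grip_width: 26.7
```

>>> arm_command:
  commands:
    - [[1,0.05,0,0,0,0,0],[1,0,0,0,0,0,0],[1,0,0,0,0,0,0]]

```text
time: 17.2
tcp_pos: [542.9, -177.0, 46.7]
tcp_rot: [0.544, 0.452, 0.544, -0.451]
contact_force: [1.9, 1.3, 0.1]
grip_width: 26.6
```

>>> arm_command:
  commands:
    - [[1,0.03,0.05,-0.03,0,0,0],[1,0,0,0,0,0,0],[1,0.03,0,0,0,0,0],[1,0,0,0,0,0,0]]

```text
time: 17.6
tcp_pos: [543.1, -176.9, 46.5]
tcp_rot: [0.544, 0.452, 0.544, -0.452]
contact_force: [-0.5, 1.1, 6.6]
grip_width: 26.8
```

>>> arm_command:
  commands:
    - [[1,0.03,0.02,-0.01,0,0,0],[1,0,0,0,0,0,0],[1,0,0,0,0,0,0]]

```text
time: 17.9
tcp_pos: [543.1, -176.9, 46.4]
tcp_rot: [0.544, 0.452, 0.544, -0.452]
contact_force: [-1.4, 0.9, 9.2]
grip_width: 26.6
```

```bash
python3 - <<'E'
from h import *
a=[]
for i in range(4):
    st=env.state();a.append(np.r_[st["tcp_pos"],st["contact_force"],st["torque"]*10]);p,d=env.grab_frame("wrist")
print(np.array(a).round(1)); st["tcp_pos"]=np.mean(a,0)[:3];C=cam("wrist",st)
hsv=cv2.cvtColor(p,cv2.COLOR_RGB2HSV);m=cv2.inRange(hsv,(3,70,60),(20,255,255))
n,l,ss,c=cv2.connectedComponentsWithStats(m)
for i in range(1,n):
    if ss[i,4]>150:
        z=d[int(c[i][1]),int(c[i][0])]; o,v=ray(C,c[i]); X=o+v*z
        print(c[i].round(1),z,"world",X.round(1),"tool",(axes(st).T@(X-st["tcp_pos"])).round(1))
cv2.imwrite("w8.png",p)
E
```

```text
[[ 5.431e+02 -1.769e+02  4.640e+01 -1.400e+00  9.000e-01  9.200e+00
   2.000e+00  2.000e+00  0.000e+00]
 [ 5.431e+02 -1.770e+02  4.640e+01 -8.000e-01  7.000e-01  8.900e+00
   2.100e+00  2.700e+00 -5.000e-01]
 [ 5.431e+02 -1.769e+02  4.640e+01 -1.000e+00  5.000e-01  9.300e+00
   1.700e+00  1.800e+00  0.000e+00]
 [ 5.431e+02 -1.770e+02  4.640e+01 -1.200e+00  1.100e+00  9.500e+00
   2.700e+00  2.500e+00 -0.000e+00]]
[319.2 342.7] 140.03879 world [ 542.6 -175.4   94.4] tool [-48.   -0.2  -1.5]
```

The TCP stopped at 46.4 with ~12 N of push. The pot gave a grip-to-TCP offset of 31.7, so the grip is at z≈78.1, against 78.0 for home and 84 for riding on the rim. I'll relieve the push, release, retreat and check.

>>> arm_command:
  commands:
    - [[1,-0.06,0,0,0,0,0],[1,0,0,0,0,0,0],[3.2,0,0,0,0,0,0],[3.2,0,0,0,0,0,0],[5.5,0,0,0,0,0,0],[8.5,0,0,0,0,0,0],[8.5,0,0,0,0,0,0],[8.5,0,0,0,0,0,0],[8.5,0,0,0,0,0,0]]
  squeeze: 20

```text
time: 19.0
tcp_pos: [543.0, -176.5, 46.2]
tcp_rot: [0.544, 0.452, 0.544, -0.452]
contact_force: [-0.1, -0.2, -0.8]
grip_width: 84.9
```

>>> arm_command:
  commands:
    - [[8.5,-1,0,0,0,0,0],[8.5,-2,0,0,0,0,0],[8.5,-3,0,0,0,0,0],[8.5,-3,0,0,0,0,0],[8.5,-3,0,-1,0,0,0],[8.5,-1,0,-1,0,0,0],[8.5,0,0,0,0,0,0],[8.5,0,0,0,0,0,0]]

```text
time: 19.8
tcp_pos: [538.7, -156.7, 175.5]
tcp_rot: [0.544, 0.451, 0.545, -0.452]
contact_force: [-0.2, -0.6, -0.1]
grip_width: 85.6
```

```bash
python3 - <<'E'
from h import *
a=[]
for i in range(3):
    st=env.state();a.append(st["tcp_pos"]);p,d=env.grab_frame("wrist")
s,ds=env.grab_frame("side");t,dt=env.grab_frame("top")
st["tcp_pos"]=np.mean(a,0);C=cam("wrist",st);print(st["tcp_pos"],st["contact_force"],st["grip_width"])
hsv=cv2.cvtColor(p,cv2.COLOR_RGB2HSV);m=cv2.inRange(hsv,(3,70,60),(20,255,255))
n,l,ss,c=cv2.connectedComponentsWithStats(m)
for i in range(1,n):
    if ss[i,4]>100:
        z=d[int(c[i][1]),int(c[i][0])]; o,v=ray(C,c[i]); X=o+v*z
        print(c[i].round(1),ss[i,4],z,"world",X.round(1),"onz92",onz(C,c[i],92).round(1))
u=proj(C,[[541.8,-177.3,75]])[0].astype(int);v=proj(cam("side"),[[541.8,-177.3,65]])[0].astype(int);print(u,v)
g=lambda im,c,h:cv2.resize(im[max(0,c[1]-h):c[1]+h,c[0]-h:c[0]+h],(400,400),interpolation=cv2.INTER_CUBIC)
cv2.imwrite("pics/end.png",np.hstack([g(p,u,75),g(s,v,60)])[:,:,::-1]);np.savez("end.npz",p=p,d=d,s=s,t=t)
E
```

```text
[ 538.45700908 -157.01904391  175.02219617] [ 0.19559953 -0.14704237  0.87678541] 85.07782371493593
[321.3 261.9] 257 266.6492 world [ 542.9 -175.3   96.1] onz92 [ 543.2 -176.9   92. ]
[319 253] [409 230]
```

View pics/end.png

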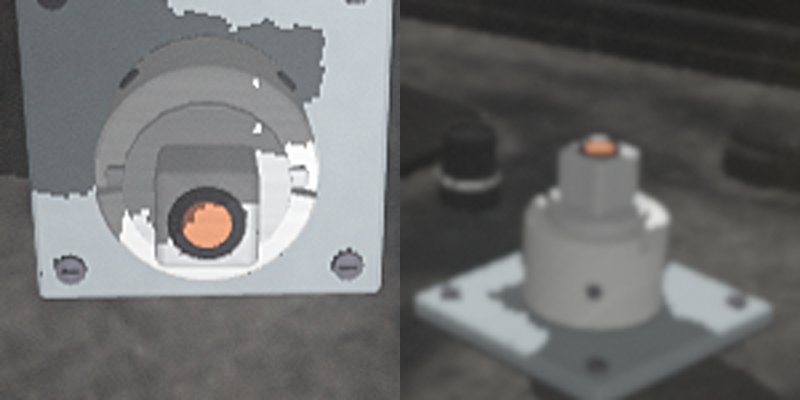

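Both lugs show in the notches (crop (115,178) and (298,178)), level with the rim, and the holder stands upright. A last numeric check takes the height of the grip top above the rim (34.5 home, 40.5 riding), the flange tilt and the bystanders.

```bash
python3 - <<'E'
from h import *
e=np.load("end.npz");d=e["d"];st=env.state();st["tcp_pos"]=np.array([538.46,-157.02,175.02]);C=cam("wrist",st)
K,k1,R,t=C
f=lambda u,v:(244+u*.375,178+v*.375)
def Z(u,v,h=2):
    x,y=map(round,f(u,v)); z=np.median(d[y-h:y+h+1,x-h:x+h+1]); o,w=ray(C,(x,y)); return (o+w*z).round(1)
for n,u,v in [("spot",207,225),("grip L",165,205),("grip R",250,205),("grip B",207,258),("flange L",135,170),("flange R",280,165),("flange top",207,115),("rim L",107,160),("rim R",308,200),("rim top",207,80),("rim BL",120,225),("lugL",117,178),("lugR",299,178)]: print(n,Z(u,v,1))
a=np.load("top0.npz")["p"];b=e["t"]
for n,(x,y) in dict(puck=(306,323),can=(287,215),eye=(388,198)).items():
    print(n,cv2.absdiff(a[y-12:y+12,x-12:x+12],b[y-12:y+12,x-12:x+12]).mean().round(1))
E
```

```text
spot [ 543.6 -175.7   94.8]
grip L [ 531.7 -173.2   93.3]
grip R [ 553.7 -169.    93.4]
grip B [ 545.5 -185.9   93.9]
flange L [ 522.4 -174.9   66. ]
flange R [ 563.  -165.7   65.5]
flange top [ 539.7 -154.6   65.5]
rim L [ 513.3 -175.7   59. ]
rim R [ 574.7 -176.7   59.6]
rim top [ 538.1 -146.1   59.6]
rim BL [ 520.4 -195.    59.1]
lugL [ 517.3 -180.8   59.2]
lugR [ 570.2 -170.9   59. ]
puck 2.0
can 2.8
eye 16.4
```

```bash
python3 -c "
from cell import env
print(env.state()['time']); env.finish_job()"
```

```text
20.05
the job is handed in; nothing more can be done
```

The steel holder is in the stand's socket with both lugs in the notches, upright and released. I handed the job in at about 20 s.

**How it went:**
- **First grasp:** it missed. The real fingertips sit about 24 mm behind the reported TCP, so the fingers shut on top of the grip, with about 7 N on the tool. I reopened, went about 22 mm deeper and the second grasp held.
- **Notches:** I read their line from the wrist pictures, at about 10.5° in world. The lugs dropped straight in, so no turning search was needed.
- **Push:** the push on the stand peaked at about 12 N on the readings between moves.

**Last checks:**
- **Seating:** the grip top is 34.3 mm above the rim (34.5 is fully home, 40.5 is riding on the rim). The lug tops are flush with the rim.
- **Upright:** flange heights agree within 0.5 mm over about 40 mm, so the tilt is about 0.01 rad.
- **Centring:** the holder axis measures about 1.5 mm from the estimated mouth centre. That is close to the 2 mm limit, but within the camera calibration error. The seating height says it is centred.
- **Bystanders:** the puck and can look unchanged in the top view.
- **Check that disagreed:** the top view changed around the eyepiece, probably from the arm's shadow. The side view shows the eyepiece at its starting pixel, about (370,219).

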